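# Pop and fully open the lid of a board test box

## Robot

A 6-joint arm with a two-finger parallel gripper is mounted at the origin on the work surface. World frame = base frame: x ahead of the robot, y to its left, z up, the work surface at z = 0. Lengths are in m, angles in rad, forces in N, time in s.
With the tool pointing down it reaches from about 0.425 to 0.95 m from the base axis. Payload 3.5 kg.
Tool frame: the origin (TCP) lies on the centre line of the jaws, within the pads' length; the fingertips stand 25 mm ahead of it and the grasp point (between the pads) lies 6 mm ahead of it; y points along the fingers, z is the direction in which the jaws open and shut, and the axes are right-handed (so a half turn about y gives the same grasp; the last joint's range is limited). The gripper opens to 85 mm and grips with 20 to 120 N. Pads are 22 mm wide; open, the fingers measure 114 mm over their backs; the gripper's body (76 mm by 85 mm) begins 54 mm behind the grasp point. The pads swing forward as they close: fully open they stand 13 mm farther back than shut.
Start: joints at [1.118, 0.286, 1.577, -0, 1.279, -0.15], TCP at [0.201, 0.644, 0.219] pointing down, gripper open.
Joint ranges: [-2.77, 2.77], [-0.9, 2.22], [0.21, 2.48], [-1.53, 4.67], [0.24, 2.81], [-2.84, 2.84]. Speed limits (rad/s): [2.79, 2.79, 3.14, 3.14, 3.14, 3.14].

## Interface

Orientations are given as a unit quaternion [x, y, z, w].
In Python, from plant import ctrl gives the robot as it stands.
- The arm moves only by the tool arm_command, never from a script. Its argument "steps" is a list of rows, each an object with "hand": the opening, from 0 (shut) to 1 (fully open); "travel": the shift along the tool's x, y, z in units of 0.3 m (1.0 is 0.3 m), a list of three; "rotation": the turn, a rotation vector about the tool's x, y, z in units of 30 degrees (1.0 is 30 degrees), a list of three. A call has 1 to 20 rows; each row shifts and turns the pose as measured when the row begins, along the tool's axes as they then stand; what a row does not reach is not made up. A row lasts 1/8 s, in which the tool goes at most 62.5 mm and 10.7 degrees, less where a joint would pass 70% of its speed; a pose out of reach is approached as far as the arm can. A call with a number of a shift or a turn outside -1 to 1 is refused whole. A call with a gripper value outside its range is refused whole. The fingers move at their own pace and stop on an object; "grip_force" is the grip in N (left out, the last holds). Time passes only in rows, so rows that do not move let the fingers close. It gives the time, the measured TCP pose, the force and the opening at its end, in the units of the state.
- ctrl.get_state(): the state, without advancing time (a new reading comes with each control period).
- ctrl.read_camera(name): name is "scene" or "side" or "wrist"; returns (picture, depth): 480x640x3 uint8, blue, green, red; 480x640 float32, m along the optical axis (not along the pixel's ray), 0 where there is no reading.
- ctrl.camera_params(name): a dict with "fx", "fy", "cx", "cy" (pixels), "distortion" ([k1, k2, p1, p2, k3] as OpenCV has them; the pictures are not rectified), "extrinsics" (4x4, takes a point from camera to world coordinates); the wrist camera has in their place "tool_from_camera" (4x4, takes a point from camera to tool coordinates, whose origin is the TCP and whose axes are the tool frame's). Camera axes: x right, y down, z forward; pixel columns grow to the right and rows downward; lengths in m; the calibration is good to about 2 mm. A picture is of the moment at which its call begins: read the wrist's pose just before it. camera_params takes no time and is no camera call.
- ctrl.sign_off(): hands the job in, once; it reports no verdict.
Trained networks look in the newest picture that a camera, given by its name, has taken for a name from the list of things; names that differ only in an ending like _2 or _b are one class to them, and where a whole thing is asked for, a point or a joint stands for the part that bears it (a point fixed in the world has none). Each returns a list of dicts, best first, with "score" (0 to 1); they miss things now and then, are a little off and sometimes report something else, mostly with a low value. They report only what shows in the picture. A call takes as long as a camera call.
- ctrl.masks_of(camera, thing): "region" (480x640 bool, what is visible of it) and "at" ([column, row] in pixels, amid what is visible of it).
The state is a dict: "time": time; "qpos": joint angles; "dq": joint speeds; "joint_efforts": joint torques, N m; "eef_pos": TCP position; "tcp_rot": TCP orientation; "contact_force": force on the tool from outside, world axes, zero at the start; "wrist_torque": the same for the moment, N m; "opening": opening from 0.0 (shut) to 1.0 (fully open).
Only numpy, scipy, OpenCV 4.12 (cv2) and the standard library are available. Lean on these libraries where they do the work, as an engineer would, in place of code of your own. Each camera call takes 0.05 s, during which the arm holds its last target.

## Task

Press down the yellow release tab on the front of the grey test box so that its spring-loaded clear lid pops up, then push the lid back until it is fully open against its stop and leave it standing open. It is all done by pressing and pushing with the fingers: do not pick up or shift the loose button, spacer, probes or jar around it.

Things in the scene. Friction and masses are not known exactly. Their poses are not given: they have to be found in the camera images.
- jig: grey open-topped test box, 120 (x) x 110 (y) x 50 mm high, screwed to a cork-topped board (board top 12 mm above the table) and so fixed for the run; origin: centre of its underside; x axis points from the release tab (front, -x side) to the lid's hinge (back, +x side), z up; it is turned by up to 0.45 rad either way. A green circuit board lies inside it
- tab (a joint): turn of the yellow rocker latch on the box's front, rad: 0 at rest, 0.32 at its stop, grows as its pad is pressed down; it lets the lid go at about 0.11, 3 to 4 mm down. At tab_pad it takes about 2.5 N to start, 4 to 5 N to let go and 6 N at the stop, 9 mm down; it springs back when let go
- tab_pad (a point): middle of the upper face of the yellow pad to press, which sticks out level in front of the box: 46 mm long (box x), 36 mm wide, 5 mm thick. At rest this point is 103 mm in front of the box's centre and 30.5 mm above its underside; the pad ends 19 mm further out and turns about a pin 29 mm inward. The upright yellow hook begins 23 mm inward and is 60.5 mm high above the underside
- lid (a joint): turn of the lid about its hinge, rad: 0 shut and latched, 1.85 fully open against its stop (leaning back past upright). When let go a spring plunger lifts it to about 0.5; above that a stiff friction hinge keeps it wherever it is left and it needs about 0.12 N m to push on (about 1 to 2 N near the edge)
- lid_edge (a point): middle of the underside edge at the lid's free front, 118 mm from the hinge line; moves with the lid. The lid is a 118 x 110 x 6 mm clear polycarbonate panel in a 12 mm wide blue frame; a tongue 26 mm wide, 4 mm thick sticks out 8 mm beyond this edge in its middle. When shut the edge is 62 mm in front of the box's centre, 50 mm above its underside
- lid_hinge (a point): middle of the lid's hinge line, which runs along the box's y axis, 56 mm behind the box's centre and 50 mm above its underside (the height of the rim)
- arcade_button: loose clear polycarbonate arcade push button, 33 mm wide, 31 mm tall, standing on the board beside the tab; origin: centre of its underside. Leave alone
- spacer: loose white nylon spacer block, 30 x 22 x 26 mm tall, standing on the board beside the tab; origin: centre of its underside. Leave alone
- probe_a: loose red plastic test probe, about 130 x 18 x 12 mm, lying beside the box, metal tip to its own +x; origin under its middle. Leave alone
- probe_b: a second test probe like probe_a, lying on the other side of the box. Leave alone
- flux_jar: loose amber jar with a black cap, 40 mm wide, 45 mm tall, standing on the board beyond the box; origin: centre of its underside. Leave alone

How it is judged:
By the outcome, as a careful person would: the job done as asked, in the order asked, and still so for the second after the job is handed in, with the robot touching nothing.
It also fails if it takes over 38 s, if anything falls off the work surface, if the arm or the gripper's body presses on something with over 40 N, if the wrist force passes 120 N, or if a joint passes its speed limit or range.

## Working session

There is one attempt and no reset: what is moved stays moved. The work goes in short steps, Python scripts to look and compute and a tool call to move; the robot and the scene stay as the last step left them, time stands still between calls to the robot, and variables do not carry over. Pictures are saved under pics/ and viewed, and the job is handed in when it is done.

Besides the shell and the picture viewer there is one more tool, called after "Request:" by a JSON object that holds its "api" and its "payload", one argument or row to a line. arm_command: Moves the arm, as the interface text tells. Shifts and turns lie within -1 to 1; 1 stands for 0.3 m of shift or 30 degrees of turn. Its arguments: {"type":"object","properties":{"steps":{"type":"array","items":{"type":"object","properties":{"hand":{"type":"number"},"travel":{"type":"array","items":{"type":"number","minimum":-1,"maximum":1}},"rotation":{"type":"array","items":{"type":"number","minimum":-1,"maximum":1}}}}},"grip_force":{"type":"number"}},"required":["steps"]}

```bash
mkdir -p pics; ls; python3 - <<'E'
from plant import ctrl
import cv2,numpy as np
s=ctrl.get_state();print({k:np.round(v,3) for k,v in s.items()})
for c in("scene","side"):
    im,d=ctrl.read_camera(c);cv2.imwrite(f"pics/{c}0.png",im);np.save(f"{c}0.npy",d)
    p=ctrl.camera_params(c);print(c,p)
E
```

```text
pics
{'time': np.float64(0.0), 'qpos': array([ 1.118,  0.287,  1.578,  0.   ,  1.279, -0.15 ]), 'dq': array([ 0.001,  0.   ,  0.   , -0.   ,  0.001, -0.001]), 'joint_efforts': array([-1.0000e-03, -4.0598e+01, -2.9262e+01, -0.0000e+00,  6.0000e-03,
       -0.0000e+00]), 'eef_pos': array([0.201, 0.644, 0.217]), 'tcp_rot': array([ 0.7  , -0.107,  0.106, -0.698]), 'contact_force': array([ 0.034, -0.303,  0.165]), 'wrist_torque': array([ 0.018, -0.042,  0.039]), 'opening': np.float64(1.003)}
scene {'fx': 546.2704717387497, 'fy': 546.2704717387497, 'cx': 320.4737059371145, 'cy': 236.6013240621598, 'distortion': array([0.03494197, 0.        , 0.        , 0.        , 0.        ]), 'extrinsics': array([[-0.31054714,  0.68252437, -0.66160484,  1.02871045],
       [ 0.95055183,  0.22548386, -0.21356089,  0.19064782],
       [ 0.0034207 , -0.69521041, -0.71879815,  0.56459862],
       [ 0.        ,  0.        ,  0.        ,  1.        ]])}
side {'fx': 516.5711689437013, 'fy': 516.5711689437013, 'cx': 325.75273471051094, 'cy': 239.48240246651176, 'distortion': array([-0.07716667,  0.        ,  0.        ,  0.        ,  0.        ]), 'extrinsics': array([[ 0.99888602, -0.02694929,  0.03873579,  0.52944092],
       [-0.04714392, -0.60548313,  0.79446059, -0.52947593],
       [ 0.00204372, -0.79540173, -0.60607913,  0.51614456],
       [ 0.        ,  0.        ,  0.        ,  1.        ]])}
```

View pics/scene0.png

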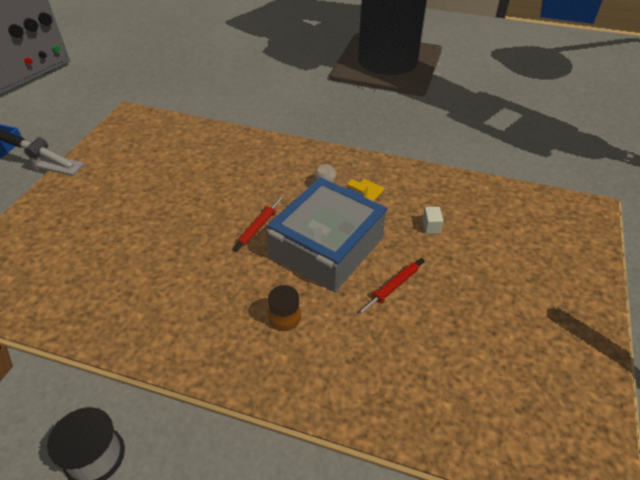

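View pics/side0.png

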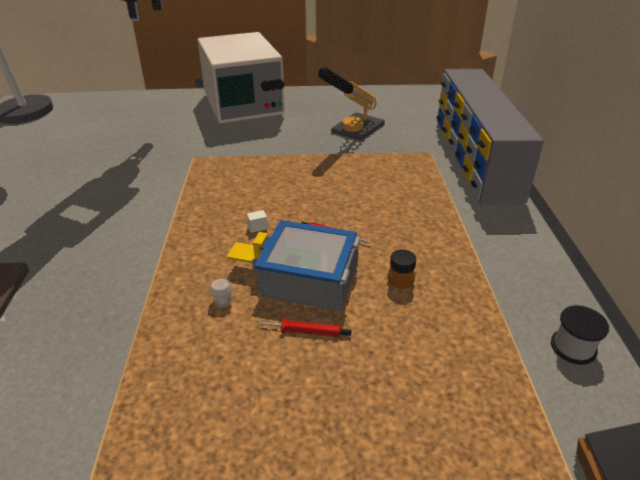

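The scene view shows the box at about (327,230), with the yellow tab behind it at (365,190). In the side view the pad is at (242,253), the lid at (308,250), the button at (221,292) and the spacer at (258,221).

```bash
cat > h.py <<'E'
import cv2,numpy as np
from plant import ctrl
from scipy.spatial.transform import Rotation as R
def cloud(c,d,mask,T=None):
    p=ctrl.camera_params(c);K=np.array([[p['fx'],0,p['cx']],[0,p['fy'],p['cy']],[0,0,1.]])
    v,u=np.nonzero(mask&(d>0));z=d[v,u]
    n=cv2.undistortPoints(np.stack([u,v],1).astype(float)[:,None],K,p['distortion'])[:,0]
    P=np.c_[n*z[:,None],z]
    T=p['extrinsics'] if T is None else T
    return P@T[:3,:3].T+T[:3,3]
def proj(c,P,T=None):
    p=ctrl.camera_params(c);K=np.array([[p['fx'],0,p['cx']],[0,p['fy'],p['cy']],[0,0,1.]])
    T=np.linalg.inv(p['extrinsics'] if T is None else T)
    return cv2.projectPoints(np.atleast_2d(P).astype(float),cv2.Rodrigues(T[:3,:3])[0],T[:3,3],K,p['distortion'])[0][:,0]
E
python3 - <<'E'
from h import *
for c in("scene","side"):
    im=cv2.imread(f"pics/{c}0.png");d=np.load(f"{c}0.npy")
    hsv=cv2.cvtColor(im,cv2.COLOR_BGR2HSV)
    roi=np.zeros(d.shape,bool)
    if c=="scene": roi[140:300,220:460]=1
    else: roi[200:320,200:380]=1
    b=roi&(hsv[...,0]>100)&(hsv[...,0]<125)&(hsv[...,1]>140)
    P=cloud(c,d,b);P=P[P[:,2]>0.055]
    print(c,len(P),'lid z',np.percentile(P[:,2],[5,50,95]))
    r=cv2.minAreaRect((P[:,:2]*1000).astype(np.float32));print(r,cv2.boxPoints(r))
    y=roi&(hsv[...,0]>22)&(hsv[...,0]<35)&(hsv[...,1]>180)&(hsv[...,2]>120)
    Y=cloud(c,d,y);print('yellow',len(Y),np.percentile(Y,[5,50,95],axis=0))
    pad=Y[(Y[:,2]<.05)&(Y[:,2]>.035)]; print('pad',len(pad),pad.mean(0),cv2.minAreaRect((pad[:,:2]*1000).astype(np.float32)))
    for t in("arcade_button","spacer","probe_a","flux_jar"):
        pass
E
python3 - <<'E'
from h import *
for c in("scene","side"):
    im,d=ctrl.read_camera(c)
    for t in("jig","tab_pad","arcade_button","spacer","probe_a"):
        for m in ctrl.masks_of(c,t)[:2]:
            P=cloud(c,d,m['region'])
            print(c,t,round(m['score'],2),np.round(m['at']),len(P),np.round(np.percentile(P,[5,50,95],axis=0),3).tolist())
E
```

```text
scene 470 lid z [0.06669297 0.06814798 0.06963571]
((536.8297729492188, 49.56360626220703), (91.70469665527344, 114.55683898925781), 73.45088195800781) [[468.86362   21.925674]
 [578.67505  -10.704376]
 [604.7959    77.20154 ]
 [494.9845   109.83159 ]]
yellow 358 [[0.42199892 0.05325746 0.04134055]
 [0.44644732 0.07366077 0.04359715]
 [0.47157944 0.08788385 0.07353683]]
pad 209 [0.43416862 0.07780239 0.04254756] ((433.856201171875, 71.93080139160156), (37.001163482666016, 31.51895523071289), 68.41989135742188)
side 1535 lid z [0.0653869  0.06772072 0.06908291]
((529.0576782226562, 39.489681243896484), (113.10885620117188, 122.4358139038086), 72.19242858886719) [[453.47723    4.366562]
 [570.04706  -33.076897]
 [604.6381    74.6128  ]
 [488.0683   112.05626 ]]
yellow 391 [[0.4205739  0.05285044 0.04100082]
 [0.4386645  0.06640016 0.04241436]
 [0.46654818 0.08420554 0.07241632]]
pad 315 [0.43490695 0.06848515 0.04219215] ((436.96240234375, 69.2011947631836), (35.65803909301758, 37.3985595703125), 72.9456558227539)
scene jig 0.55 [327. 234.] 9051 [[0.47, -0.014, 0.021], [0.554, 0.049, 0
[... 372 characters left out ...]
[[0.529, 0.126, 0.015], [0.575, 0.146, 0.023], [0.607, 0.168, 0.025]]
scene probe_a 0.7 [256. 226.] 559 [[0.497, -0.074, 0.016], [0.539, -0.064, 0.023], [0.582, -0.053, 0.025]]
side jig 0.85 [305. 260.] 7979 [[0.452, -0.025, 0.019], [0.525, 0.015, 0.066], [0.589, 0.085, 0.069]]
side tab_pad 0.73 [249. 250.] 575 [[0.42, 0.049, 0.04], [0.442, 0.061, 0.043], [0.467, 0.084, 0.073]]
side arcade_button 0.66 [221. 289.] 516 [[0.401, -0.017, 0.014], [0.413, -0.011, 0.039], [0.424, 0.005, 0.043]]
side spacer 0.85 [255. 223.] 384 [[0.436, 0.156, 0.014], [0.45, 0.162, 0.032], [0.464, 0.18, 0.039]]
side probe_a 0.81 [314. 328.] 665 [[0.497, -0.077, 0.015], [0.535, -0.069, 0.022], [0.574, -0.059, 0.024]]
```

```bash
cat >> h.py <<'E'
YAW=-0.31; C=np.array([.533,.038,.012])
BR=R.from_euler('z',YAW).as_matrix()
def b2w(p): return BR@np.array(p,float)+C
# tool: y down, z along box y, x = y cross z
def status(tipbox=None):
    s=ctrl.get_state();M=R.from_quat(s['tcp_rot']).as_matrix();p=np.array(s['eef_pos'])
    tip=p+M[:,1]*.025
    print('t',round(float(s['time']),2),'tcp',p.round(4),'tip box mm',((tip-C)@BR*1000).round(1),'F',np.round(s['contact_force'],1),'open',round(float(s['opening']),2))
    for sg in(1,-1):
        z=sg*BR[:,1];y=np.array([0,0,-1.]);D=np.c_[np.cross(y,z),y,z]
        rv=R.from_matrix(M.T@D).as_rotvec()
        if np.linalg.norm(rv)<1.6: print('rot units',(np.degrees(rv)/30).round(3))
    if tipbox is not None:
        print('travel units now',(M.T@(b2w(np.array(tipbox)/1000)-tip)/.3).round(3),'| in box-aligned frame',((np.array(tipbox)/1000-(tip-C)@BR)/.3).round(3))
    return s,M
E
python3 - <<'E'
from h import *
for a in (-103,-110):print(b2w([a/1e3,0,.0305]))
s,M=status([-110,0,70]);print(M.round(3)); print('qpos',s['qpos'])
im=cv2.imread('pics/side0.png')
pts=[b2w(np.array(q)/1000) for q in [(-122,18,30.5),(-122,-18,30.5),(-103,0,30.5),(-62,55,56),(-62,-55,56),(56,55,56),(56,-55,56)]]
for u,v in proj('side',pts):cv2.circle(im,(int(round(u)),int(round(v))),2,(0,0,255),-1)
a=im[190:350,180:420];cv2.imwrite('pics/ov.png',cv2.resize(a,None,fx=3,fy=3))
im=cv2.imread('pics/scene0.png')
for u,v in proj('scene',pts):cv2.circle(im,(int(round(u)),int(round(v))),2,(0,0,255),-1)
cv2.imwrite('pics/ov2.png',cv2.resize(im[150:310,220:460],None,fx=3,fy=3))
E
```

```text
[0.43490964 0.06942104 0.0425    ]
[0.42824331 0.07155645 0.0425    ]
t 0.7 tcp [0.2013 0.6443 0.2189] tip box mm [-500.9  476.2  181.9] F [ 1.1 -0.1 -0.5] open 1.0
rot units [-0.     0.014  0.   ]
travel units now [ 1.291  0.373 -1.597] | in box-aligned frame [ 1.303 -1.587 -0.373]
[[ 0.955  0.     0.298]
 [-0.298  0.     0.955]
 [ 0.    -1.     0.   ]]
qpos [ 1.11799448e+00  2.86266317e-01  1.57666167e+00 -1.17053877e-05
  1.27859352e+00 -1.50002736e-01]
```

View pics/ov.png

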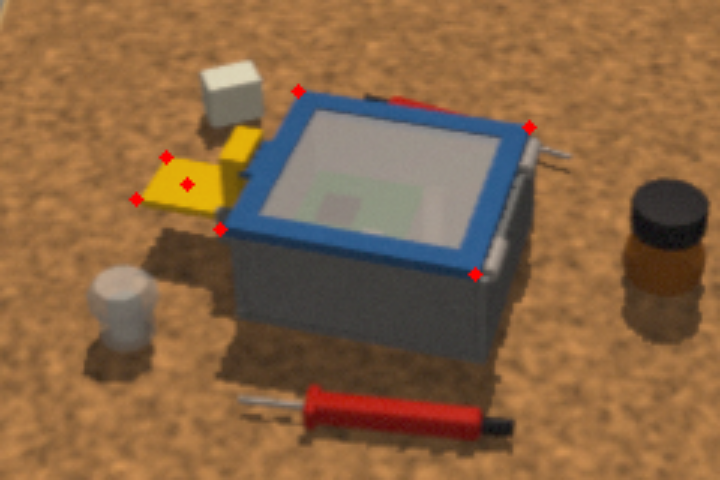

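View pics/ov2.png

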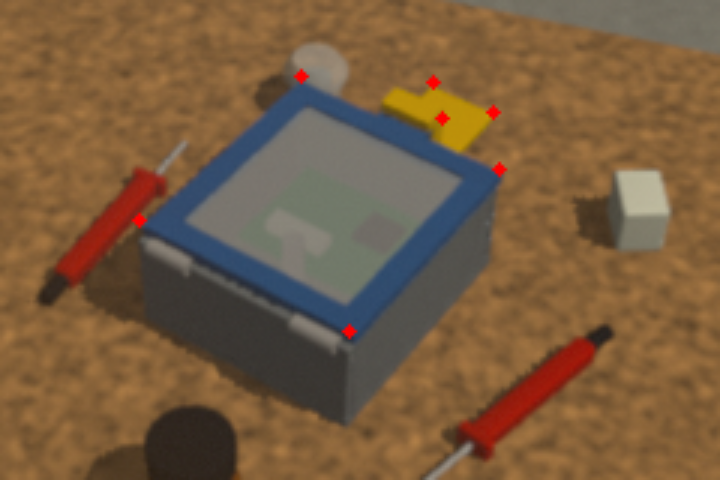

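The side overlay fits the picture to about 2 mm. Next I'll move above the pad with the gripper shut.

Request:
{"api": "arm_command", "payload": {
  "steps": [
    {"hand": 0, "travel": [0.18, 0, -0.1], "rotation": [0, 0, 0]},
    {"hand": 0, "travel": [0.18, 0, -0.1], "rotation": [0, 0, 0]},
    {"hand": 0, "travel": [0.18, 0, -0.1], "rotation": [0, 0, 0]},
    {"hand": 0, "travel": [0.18, 0, -0.1], "rotation": [0, 0, 0]},
    {"hand": 0, "travel": [0.16, 0, -0.14], "rotation": [0, 0, 0]},
    {"hand": 0, "travel": [0.12, 0, -0.16], "rotation": [0, 0, 0]},
    {"hand": 0, "travel": [0.08, 0, -0.18], "rotation": [0, 0, 0]},
    {"hand": 0, "travel": [0.06, 0, -0.18], "rotation": [0, 0, 0]},
    {"hand": 0, "travel": [0.04, 0, -0.18], "rotation": [0, 0, 0]},
    {"hand": 0, "travel": [0.04, 0, -0.16], "rotation": [0, 0, 0]},
    {"hand": 0, "travel": [0, 0, 0], "rotation": [0, 0, 0]}
  ]
}}

```text
time: 2.08
eef_pos: [0.4323, 0.1234, 0.2206]
tcp_rot: [-0.698, 0.103, -0.109, 0.701]
contact_force: [-0.5, -0.0, 0.5]
opening: -0.0
```

```bash
sed -i 's/C=np.array(\[.533,.038/C=np.array([.534,.038/' h.py; python3 - <<'E'
from h import *
status([-110,0,60])
E
```

```text
t 2.08 tcp [0.4323 0.1234 0.2206] tip box mm [-122.7   50.5  183.6] F [-0.5 -0.   0.5] open -0.0
rot units [-0.011  0.018  0.016]
travel units now [ 0.038  0.411 -0.171] | in box-aligned frame [ 0.042 -0.168 -0.412]
```

Request:
{"api": "arm_command", "payload": {
  "steps": [
    {"hand": 0, "travel": [0.02, 0.05, -0.09], "rotation": [-0.01, 0.02, 0.016]},
    {"hand": 0, "travel": [0.02, 0.1, -0.08], "rotation": [0, 0, 0]},
    {"hand": 0, "travel": [0, 0.13, 0], "rotation": [0, 0, 0]},
    {"hand": 0, "travel": [0, 0.1, 0], "rotation": [0, 0, 0]},
    {"hand": 0, "travel": [0, 0, 0], "rotation": [0, 0, 0]}
  ]
}}

```text
time: 2.7
eef_pos: [0.4311, 0.0731, 0.1064]
tcp_rot: [-0.697, 0.107, -0.111, 0.7]
contact_force: [0.8, -0.5, 0.4]
opening: -0.002
```

```bash
python3 - <<'E'
from h import *
status([-110,0,32])
im,d=ctrl.read_camera('side');a=im[150:350,180:420];cv2.imwrite('pics/s1.png',cv2.resize(a,None,fx=3,fy=3))
E
```

```text
t 2.7 tcp [0.4311 0.0731 0.1064] tip box mm [-108.5    2.1   69.4] F [ 0.8 -0.5  0.4] open -0.0
rot units [-0.009  0.001  0.011]
travel units now [-0.006  0.125 -0.008] | in box-aligned frame [-0.005 -0.007 -0.125]
```

View pics/s1.png

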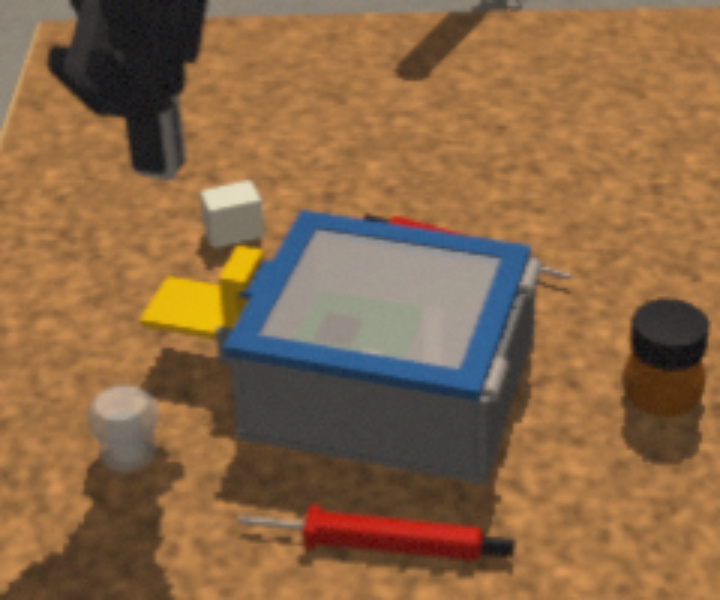

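The tip shows at about (233,207) in the full side picture, which looks higher than I expected. I'll check it by projection.

```bash
python3 - <<'E'
from h import *
s,M=status()
p=np.array(s['eef_pos'])
for k in(0,.0125,.025):print(proj('side',p+M[:,1]*k),proj('scene',p+M[:,1]*k))
im,d=ctrl.read_camera('side')
print(((proj('side',p+M[:,1]*.025)[0]-[180,150])*3))
cv2.imwrite('pics/s2.png',im)
m=np.zeros(d.shape,bool);m[195:205,228:236]=1
print(np.median(cloud('side',d,m),axis=0))
im,d=ctrl.read_camera('scene');cv2.imwrite('pics/sc2.png',im)
E
```

```text
t 2.75 tcp [0.4324 0.073  0.1081] tip box mm [-107.2    2.5   71.1] F [0.1 0.5 0.5] open -0.0
rot units [-0.011  0.001  0.017]
[[235.75803017 212.66999915]] [[372.97160675 151.67736821]]
[[236.753501   219.94939665]] [[372.30922716 159.03572215]]
[[237.73141959 227.08114542]] [[371.66305017 166.22017051]]
[173.19425877 231.24343625]
[0.43122094 0.05996437 0.13812663]
```

View pics/s2.png

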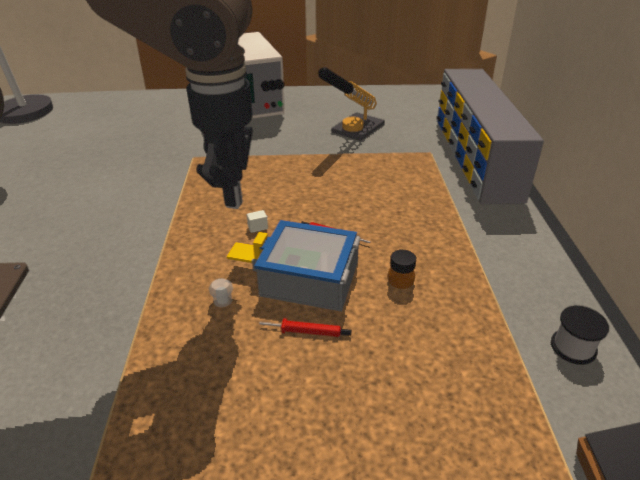

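View pics/sc2.png

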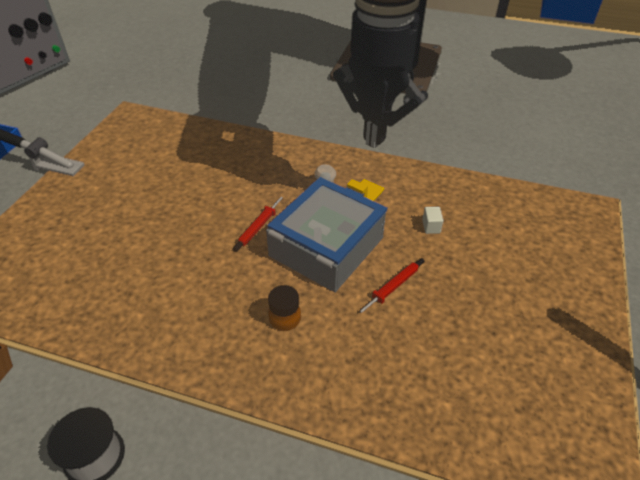

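```bash
python3 - <<'E'
from h import *
s,M=status();p=np.array(s['eef_pos']);print(s['qpos'].round(4),M.round(3))
for c,r in(('side',(150,215,205,250)),('scene',(90,150,340,430))):
    im,d=ctrl.read_camera(c)
    m=np.zeros(d.shape,bool);m[r[0]:r[1],r[2]:r[3]]=1
    P=cloud(c,d,m);k=(abs(P[:,0]-.43)<.1)&(abs(P[:,1]-.07)<.1)&(P[:,2]>.06)&(P[:,2]<.3);P=P[k]
    print(c,len(P),P[:,2].min())
    for z0 in np.arange(.09,.2,.01):
        q=P[(P[:,2]>=z0)&(P[:,2]<z0+.01)]
        if len(q):print(round(z0,2),len(q),q.min(0).round(3),q.max(0).round(3))
im,d=ctrl.read_camera('wrist');cv2.imwrite('pics/w.png',im)
p=ctrl.camera_params('wrist');print(p['tool_from_camera'].round(3))
E
```

```text
t 2.85 tcp [0.434  0.0727 0.11  ] tip box mm [-105.4    2.7   73. ] F [ 1.2 -0.3 -0.2] open -0.0
rot units [-0.012  0.001  0.026]
[-0.0673 -0.1334  2.235   0.0035  1.0256 -1.3306] [[ 0.952  0.015  0.304]
 [-0.304  0.002  0.953]
 [ 0.013 -1.     0.006]]
side 1801 0.12291065732588852
0.12 47 [0.421 0.06  0.123] [0.443 0.073 0.13 ]
0.13 102 [0.42  0.056 0.13 ] [0.444 0.076 0.14 ]
0.14 110 [0.42  0.057 0.14 ] [0.444 0.076 0.15 ]
0.15 116 [0.421 0.057 0.15 ] [0.445 0.081 0.16 ]
0.16 76 [0.412 0.041 0.16 ] [0.452 0.094 0.17 ]
0.17 244 [0.41  0.032 0.17 ] [0.455 0.107 0.18 ]
0.18 193 [0.406 0.025 0.18 ] [0.455 0.107 0.19 ]
0.19 258 [0.407 0.018 0.19 ] [0.454 0.1   0.2  ]
0.2 247 [0.409 0.011 0.2  ] [0.453 0.082 0.21 ]
scene 2472 0.1218427973307401
0.12 38 [0.436 0.061 0.122] [0.447 0.079 0.13 ]
0.13 132 [0.431 0.057 0.13 ] [0.447 0.088 0.14 ]
0.14 156 [0.43  0.058 0.14 ] [0.448 0.087 0.15 ]
0.15 136 [0.432 0.058 0.15 ] [0.448 0.087 0.16 ]
0.16 153 [0.431 0.043 0.16 ] [0.452 0.094 0.17 ]
0.17 425 [0.411 0.033 0.17 ] [0.457 0.104 0.18 ]
0.18 354 [0.413 0.025 0.18 ] [0.459 0.112 0.19 ]
0.19 344 [0.422 0.023 0.19 ] [0.461 0.119 0.2  ]
0.2 345 [0.439 0.051 0.2  ] [0.464 0.134 0.21 ]
[[ 0.     0.965  0.261 -0.065]
 [-0.    -0.261  0.965 -0.156]
 [ 1.    -0.     0.    -0.   ]
 [ 0.     0.     0.     1.   ]]
```

View pics/w.png

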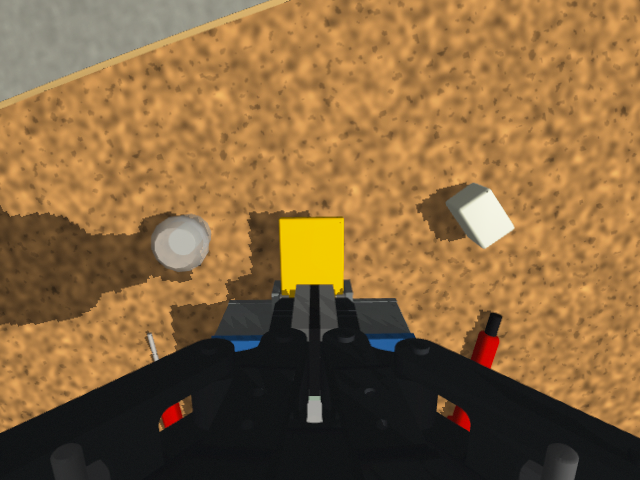

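Request:
{"api": "arm_command", "payload": {
  "steps": [
    {"hand": 0, "travel": [0, 0, 0], "rotation": [0, 0, 0]},
    {"hand": 0, "travel": [0, 0, 0], "rotation": [0, 0, 0]}
  ]
}}

```text
time: 3.25
eef_pos: [0.4351, 0.0724, 0.1118]
tcp_rot: [-0.697, 0.103, -0.115, 0.7]
contact_force: [0.4, -0.1, -0.6]
opening: 0.002
```

```bash
cat >> h.py <<'E'
def tipz():
  out=[]
  for c,r in(('side',(120,260,190,300)),('scene',(60,190,330,440))):
    im,d=ctrl.read_camera(c)
    m=np.zeros(d.shape,bool);m[r[0]:r[1],r[2]:r[3]]=1
    m&=im.max(2)<75
    P=cloud(c,d,m);s=ctrl.get_state();e=np.array(s['eef_pos'])
    k=(np.linalg.norm(P[:,:2]-e[:2],axis=1)<.04)&(P[:,2]>.078)&(P[:,2]<.35);P=P[k]
    zz=np.percentile(P[:,2],1);q=P[P[:,2]<zz+.012]
    print(c,'tip z',zz.round(4),'xy',q[:,:2].mean(0).round(3))
E
python3 - <<'E'
from h import *
for i in range(3):
    s,M=status();print(s['qpos'].round(4),s['dq'].round(3));tipz()
E
```

```text
t 3.25 tcp [0.4351 0.0724 0.1118] tip box mm [-104.2    2.8   74.8] F [ 0.4 -0.1 -0.6] open 0.0
rot units [-0.014  0.001  0.033]
[-0.0676 -0.1361  2.2337  0.0035  1.0256 -1.3307] [ 0.002 -0.007 -0.002 -0.001  0.003  0.002]
side tip z 0.1329 xy [0.433 0.062]
scene tip z 0.1351 xy [0.442 0.074]
t 3.35 tcp [0.435  0.0724 0.1116] tip box mm [-104.4    2.8   74.6] F [ 0.  -0.   0.1] open -0.0
rot units [-0.014  0.001  0.032]
[-0.0677 -0.1358  2.2339  0.0034  1.0256 -1.3306] [ 0.001  0.004  0.004  0.001  0.    -0.001]
side tip z 0.1331 xy [0.433 0.063]
scene tip z 0.1342 xy [0.442 0.073]
t 3.45 tcp [0.4347 0.0724 0.1113] tip box mm [-104.6    2.7   74.3] F [0.3 0.1 0.4] open 0.0
rot units [-0.013  0.001  0.031]
[-0.0677 -0.1354  2.2342  0.0035  1.0256 -1.3307] [-0.002  0.002  0.002  0.     0.001  0.002]
side tip z 0.1329 xy [0.433 0.063]
scene tip z 0.134 xy [0.442 0.073]
```

```bash
python3 - <<'E'
from h import *
s,M=status();T=np.eye(4);T[:3,:3]=M;T[:3,3]=s['eef_pos']
im,d=ctrl.read_camera('wrist')
tc=ctrl.camera_params('wrist')['tool_from_camera']
m=np.zeros(d.shape,bool);m[30:150,350:600]=1
print('cork z',np.median(cloud('wrist',d,m,T@tc),axis=0))
m[:]=0;m[225:275,290:335]=1
print('pad world',np.median(cloud('wrist',d,m,T@tc),axis=0))
m[:]=0;m[285:330,298:330]=1
P=cloud('wrist',d,m,tc);print('finger in tool: y',np.percentile(P[:,1],[50,90,98,100]), np.median(P,axis=0))
for r in range(280,330,4):
    m[:]=0;m[r,300:328]=1;print(r,np.median(cloud('wrist',d,m,tc),axis=0).round(3))
m[:]=0;m[200:232,460:500]=1
print('spacer',np.median(cloud('wrist',d,m,T@tc),axis=0))
E
```

```text
t 3.55 tcp [0.4347 0.0724 0.1111] tip box mm [-104.7    2.6   74.1] F [ 0.5 -0.4  0.2] open -0.0
rot units [-0.013  0.001  0.03 ]
cork z [0.38312    0.18772046 0.01264983]
pad world [0.43809705 0.0702091  0.04317495]
finger in tool: y [-0.03671317 -0.0222227  -0.0187608  -0.01749266] [-0.01026219 -0.03671317 -0.00061552]
280 [ 0.021  0.069 -0.001]
284 [-0.01  -0.017 -0.001]
288 [-0.01  -0.021 -0.001]
292 [-0.01  -0.025 -0.001]
296 [-0.01  -0.028 -0.001]
300 [-0.01  -0.031 -0.001]
304 [-0.01  -0.035 -0.   ]
308 [-0.01  -0.037 -0.   ]
312 [-0.01 -0.04 -0.  ]
316 [-0.01  -0.043 -0.   ]
320 [-0.01  -0.046 -0.   ]
324 [-0.01  -0.048 -0.   ]
328 [-0.01  -0.051 -0.   ]
spacer [0.44962025 0.16640651 0.03842124]
```

Both fixed cameras and the wrist camera agree on two things. The TCP pose is right, because cork, pad and spacer heights all come out correct. But the closed fingertips really sit about 12 mm *behind* the reported TCP, not 25 mm ahead. I'll use the measured offset and find contact by force.

```bash
sed -i "s/tip=p+M\[:,1\]\*.025/tip=p-M[:,1]*.012/" h.py; python3 - <<'E'
from h import *
status([-110,0,40])
E
```

```text
t 3.6 tcp [0.4346 0.0724 0.1111] tip box mm [-105.3    2.4  111.1] F [-0.3 -0.3  0.2] open 0.0
rot units [-0.013  0.001  0.03 ]
travel units now [-0.019  0.237 -0.01 ] | in box-aligned frame [-0.016 -0.008 -0.237]
```

Request:
{"api": "arm_command", "payload": {
  "steps": [
    {"hand": 0, "travel": [-0.016, 0.06, -0.01], "rotation": [-0.013, 0, 0.03]},
    {"hand": 0, "travel": [0, 0.07, 0], "rotation": [0, 0, 0]},
    {"hand": 0, "travel": [0, 0.06, 0], "rotation": [0, 0, 0]},
    {"hand": 0, "travel": [0, 0.04, 0], "rotation": [0, 0, 0]},
    {"hand": 0, "travel": [0, 0, 0], "rotation": [0, 0, 0]},
    {"hand": 0, "travel": [0, 0, 0], "rotation": [0, 0, 0]}
  ]
}}

```text
time: 4.35
eef_pos: [0.4264, 0.0708, 0.0358]
tcp_rot: [0.699, -0.112, 0.107, -0.698]
contact_force: [0.2, -0.3, 0.1]
opening: 0.001
```

```bash
python3 - <<'E'
from h import *
status([-110,0,30])
im,d=ctrl.read_camera('side');a=im[150:350,180:420];cv2.imwrite('pics/s3.png',cv2.resize(a,None,fx=3,fy=3))
E
```

```text
t 4.35 tcp [0.4264 0.0708 0.0358] tip box mm [-112.4   -1.5   35.8] F [ 0.2 -0.3  0.1] open 0.0
rot units [ 0.004  0.    -0.013]
travel units now [0.008 0.019 0.005] | in box-aligned frame [ 0.008  0.005 -0.019]
```

View pics/s3.png

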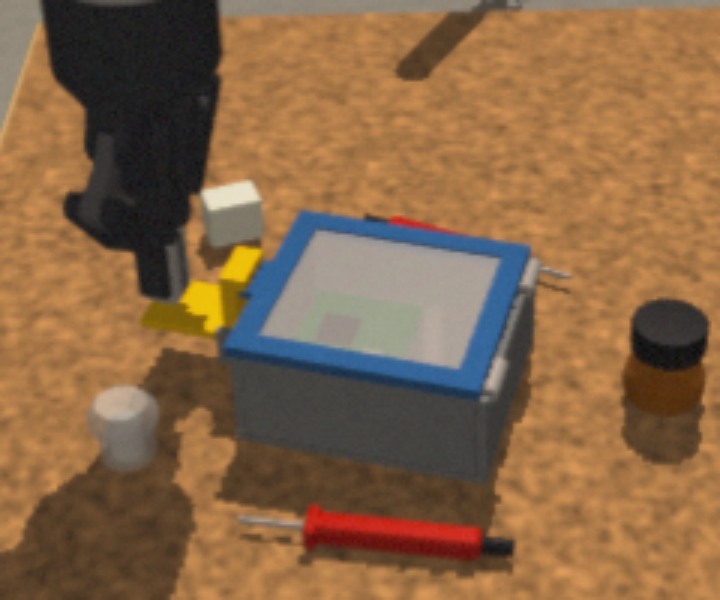

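The fingertips at (160,295) in the crop are just above the yellow pad and centred on it. Now the press.

Request:
{"api": "arm_command", "payload": {
  "steps": [
    {"hand": 0, "travel": [0.006, 0.01, 0.005], "rotation": [0, 0, -0.01]},
    {"hand": 0, "travel": [0, 0.01, 0], "rotation": [0, 0, 0]},
    {"hand": 0, "travel": [0, 0.01, 0], "rotation": [0, 0, 0]},
    {"hand": 0, "travel": [0, 0.008, 0], "rotation": [0, 0, 0]}
  ]
}}

```text
time: 4.9
eef_pos: [0.4301, 0.0717, 0.0258]
tcp_rot: [0.699, -0.109, 0.109, -0.698]
contact_force: [-1.7, 0.6, 2.2]
opening: -0.004
```

```bash
python3 - <<'E'
from h import *
status()
im,d=ctrl.read_camera('side');a=im[150:350,180:420];cv2.imwrite('pics/s4.png',cv2.resize(a,None,fx=3,fy=3))
E
```

```text
t 4.9 tcp [0.4301 0.0717 0.0258] tip box mm [-109.3    0.4   25.8] F [-1.7  0.6  2.2] open -0.0
rot units [0.003 0.001 0.003]
```

View pics/s4.png

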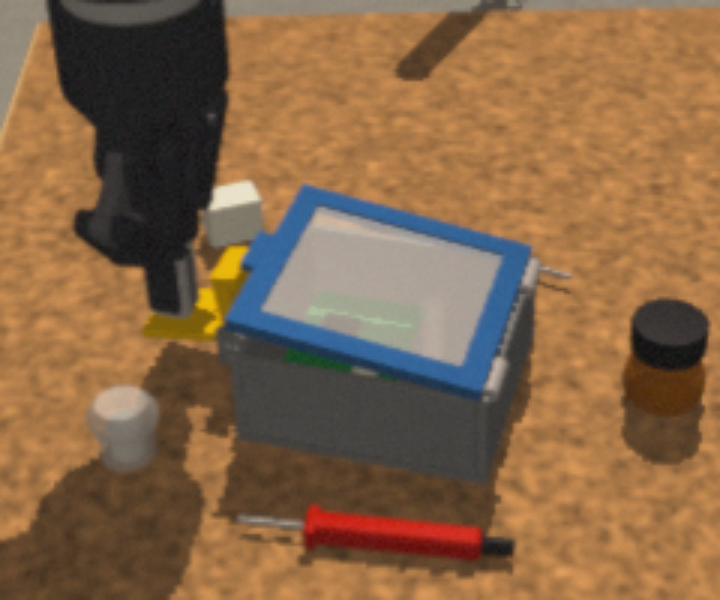

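The lid has let go and is rising. I'll hold briefly, then lift off.

Request:
{"api": "arm_command", "payload": {
  "steps": [
    {"hand": 0, "travel": [0, 0, 0], "rotation": [0, 0, 0]},
    {"hand": 0, "travel": [0, 0, 0], "rotation": [0, 0, 0]},
    {"hand": 0, "travel": [0, 0, 0], "rotation": [0, 0, 0]},
    {"hand": 0, "travel": [0, -0.05, 0], "rotation": [0, 0, 0]},
    {"hand": 0, "travel": [0, -0.08, 0], "rotation": [0, 0, 0]},
    {"hand": 0, "travel": [0, -0.06, 0], "rotation": [0, 0, 0]},
    {"hand": 0, "travel": [0, 0, 0], "rotation": [0, 0, 0]}
  ]
}}

```text
time: 5.82
eef_pos: [0.4308, 0.0718, 0.0862]
tcp_rot: [0.699, -0.107, 0.111, -0.698]
contact_force: [-0.2, -0.2, -0.3]
opening: -0.0
```

```bash
cat >> h.py <<'E'
def lidfit(c,show=None):
    im,d=ctrl.read_camera(c)
    if show: a=im[100:350,150:450] if c=='side' else im[80:330,220:520]; cv2.imwrite(show,cv2.resize(a,None,fx=2.4,fy=2.4))
    hsv=cv2.cvtColor(im,cv2.COLOR_BGR2HSV)
    b=(hsv[...,0]>100)&(hsv[...,0]<125)&(hsv[...,1]>130)
    P=cloud(c,d,b);Q=(P-C)@BR*1000
    Q=Q[(Q[:,0]>-90)&(Q[:,0]<140)&(abs(Q[:,1])<80)&(Q[:,2]>42)&(Q[:,2]<190)]
    dx,dz=56-Q[:,0],Q[:,2]-50
    r=np.hypot(dx,dz);th=np.arctan2(dz,dx);k=r>60
    print(c,'n',len(Q),'theta pct',np.percentile(th[k],[10,50,90]).round(3),'rmax',np.percentile(r,98).round(0))
E
python3 - <<'E'
from h import *
status()
lidfit('side','pics/s5.png');lidfit('scene')
E
```

```text
t 5.83 tcp [0.4308 0.0718 0.0862] tip box mm [-108.6    0.7   86.2] F [-0.2 -0.2 -0.3] open -0.0
rot units [0.001 0.001 0.009]
side n 1702 theta pct [0.552 0.571 0.596] rmax 121.0
scene n 2329 theta pct [0.563 0.582 0.611] rmax 120.0
```

View pics/s5.png

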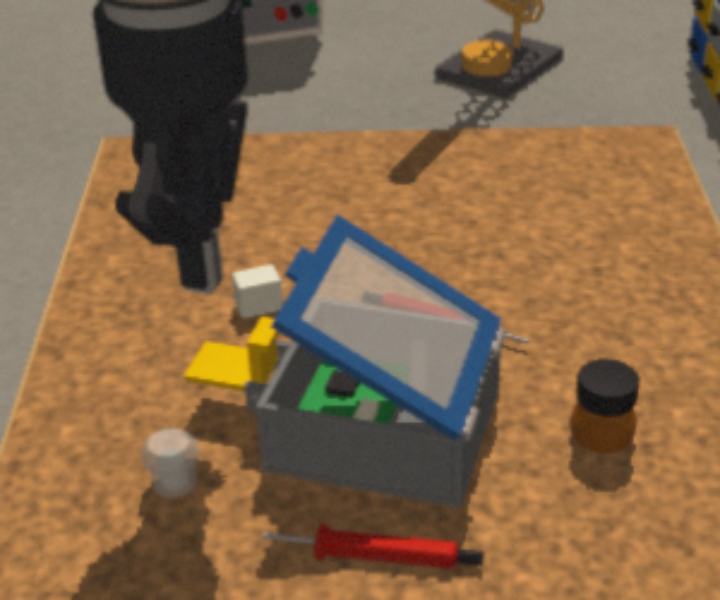

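The lid has popped up to about 0.5 rad, clear of the hook, and nothing else has moved. I'll bring the fingertip just in front of the tongue and push it along its arc.

Request:
{"api": "arm_command", "payload": {
  "steps": [
    {"hand": 0, "travel": [0.04, -0.02, 0], "rotation": [0, 0, 0.01]},
    {"hand": 0, "travel": [0.05, -0.01, 0], "rotation": [0, 0, 0]},
    {"hand": 0, "travel": [0.03, 0, 0], "rotation": [0, 0, 0]},
    {"hand": 0, "travel": [0, 0, 0], "rotation": [0, 0, 0]}
  ]
}}

```text
time: 6.42
eef_pos: [0.4656, 0.0598, 0.0919]
tcp_rot: [0.699, -0.112, 0.106, -0.698]
contact_force: [-0.2, -0.9, -0.1]
opening: 0.004
```

```bash
python3 - <<'E'
from h import *
status([-64,0,98])
lidfit('side','pics/s6.png')
E
```

```text
t 6.42 tcp [0.4656 0.0598 0.0919] tip box mm [-71.7  -0.1  91.9] F [-0.2 -0.9 -0.1] open 0.0
rot units [ 0.005 -0.001 -0.015]
travel units now [ 0.026 -0.021  0.   ] | in box-aligned frame [0.026 0.    0.02 ]
side n 1702 theta pct [0.552 0.57  0.597] rmax 121.0
```

View pics/s6.png

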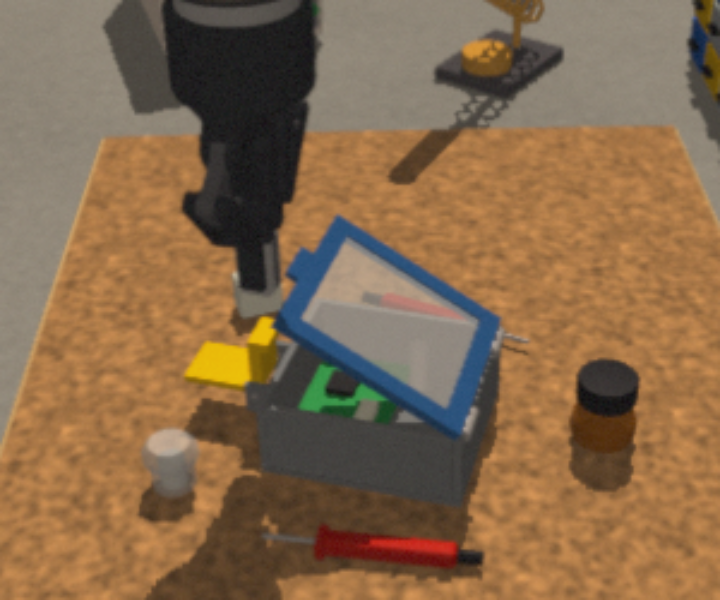

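The fingertip at about (260,290) in the crop is in front of the tongue and slightly below it. I'll start the push.

Request:
{"api": "arm_command", "payload": {
  "steps": [
    {"hand": 0, "travel": [0.025, -0.01, 0], "rotation": [0, 0, -0.015]},
    {"hand": 0, "travel": [0.018, -0.022, 0], "rotation": [0, 0, 0]},
    {"hand": 0, "travel": [0.018, -0.025, 0], "rotation": [0, 0, 0]},
    {"hand": 0, "travel": [0.018, -0.025, 0], "rotation": [0, 0, 0]},
    {"hand": 0, "travel": [0.018, -0.025, 0], "rotation": [0, 0, 0]}
  ]
}}

```text
time: 7.1
eef_pos: [0.4924, 0.0512, 0.1245]
tcp_rot: [0.7, -0.111, 0.107, -0.698]
contact_force: [0.2, -0.7, -0.8]
opening: 0.003
```

```bash
python3 - <<'E'
from h import *
status([-12,0,147])
lidfit('side','pics/s7.png')
E
```

```text
t 7.1 tcp [0.4924 0.0512 0.1245] tip box mm [-4.360e+01 -1.000e-01  1.245e+02] F [ 0.2 -0.7 -0.8] open 0.0
rot units [ 0.006  0.001 -0.009]
travel units now [ 0.105 -0.076 -0.   ] | in box-aligned frame [0.105 0.    0.075]
side n 1620 theta pct [0.808 0.827 0.853] rmax 122.0
```

View pics/s7.png

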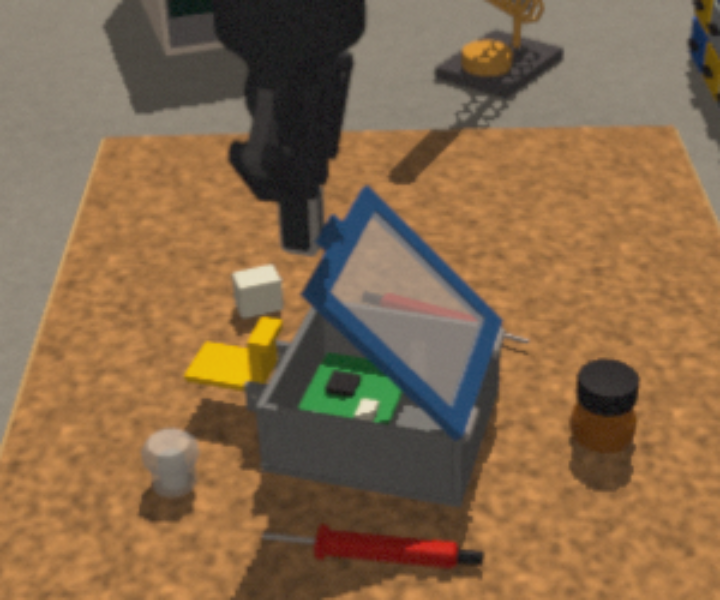

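The lid follows as modelled and is now at about 0.78 rad. I'll continue.

Request:
{"api": "arm_command", "payload": {
  "steps": [
    {"hand": 0, "travel": [0.024, -0.02, 0], "rotation": [0, 0, -0.01]},
    {"hand": 0, "travel": [0.026, -0.019, 0], "rotation": [0, 0, 0]},
    {"hand": 0, "travel": [0.027, -0.019, 0], "rotation": [0, 0, 0]},
    {"hand": 0, "travel": [0.027, -0.018, 0], "rotation": [0, 0, 0]},
    {"hand": 0, "travel": [0.026, -0.01, 0], "rotation": [0, 0, 0]},
    {"hand": 0, "travel": [0.026, -0.01, 0], "rotation": [0, 0, 0]},
    {"hand": 0, "travel": [0.026, -0.008, 0], "rotation": [0, 0, 0]},
    {"hand": 0, "travel": [0.028, 0, 0], "rotation": [0, 0, 0]},
    {"hand": 0, "travel": [0.028, 0, 0], "rotation": [0, 0, 0]}
  ]
}}

```text
time: 8.28
eef_pos: [0.5669, 0.0277, 0.16]
tcp_rot: [0.7, -0.107, 0.111, -0.698]
contact_force: [-0.6, -0.3, -0.0]
opening: 0.001
```

```bash
python3 - <<'E'
from h import *
status([74,0,150])
lidfit('side','pics/s8.png')
E
```

```text
t 8.28 tcp [0.5669 0.0277 0.16  ] tip box mm [ 34.4   0.3 160. ] F [-0.6 -0.3 -0. ] open 0.0
rot units [0.004 0.    0.01 ]
travel units now [ 0.132  0.034 -0.001] | in box-aligned frame [ 0.132 -0.001 -0.033]
side n 763 theta pct [1.499 1.52  1.544] rmax 125.0
```

View pics/s8.png

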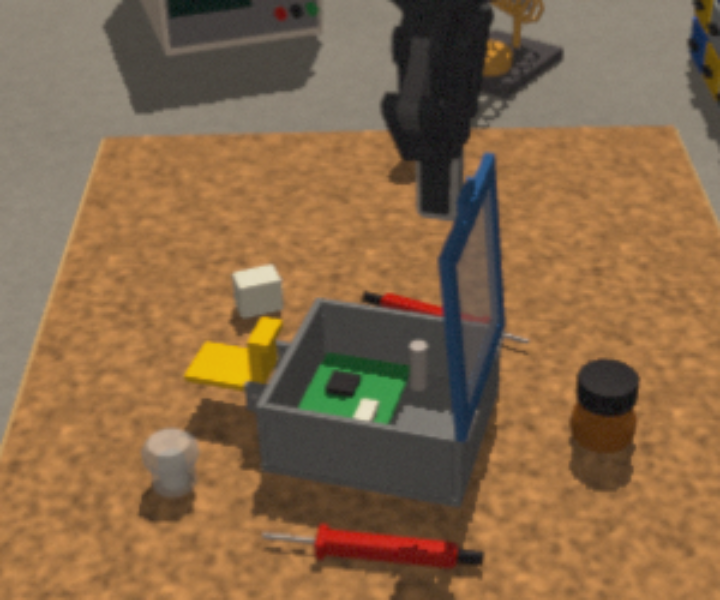

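Request:
{"api": "arm_command", "payload": {
  "steps": [
    {"hand": 0, "travel": [0.024, 0.005, 0], "rotation": [0, 0, 0]},
    {"hand": 0, "travel": [0.024, 0.005, 0], "rotation": [0, 0, 0]},
    {"hand": 0, "travel": [0.024, 0.005, 0], "rotation": [0, 0, 0]},
    {"hand": 0, "travel": [0.024, 0, 0], "rotation": [0, 0, 0]},
    {"hand": 0, "travel": [0.02, 0, 0], "rotation": [0, 0, 0]}
  ]
}}

```text
time: 8.95
eef_pos: [0.6026, 0.016, 0.1546]
tcp_rot: [0.7, -0.108, 0.111, -0.697]
contact_force: [-0.5, 0.3, -1.1]
opening: 0.002
```

```bash
python3 - <<'E'
from h import *
status([75,0,155])
lidfit('side');lidfit('scene')
E
```

```text
t 8.95 tcp [0.6026 0.016  0.1546] tip box mm [ 72.    0.  154.6] F [-0.5  0.3 -1.1] open 0.0
rot units [ 0.005 -0.     0.009]
travel units now [ 0.01  -0.001 -0.   ] | in box-aligned frame [ 0.01  -0.     0.001]
side n 305 theta pct [1.821 1.834 1.856] rmax 126.0
scene n 303 theta pct [1.828 1.847 1.866] rmax 126.0
```

About 1.80 rad now. I'll creep up to the stop while watching the force.

Request:
{"api": "arm_command", "payload": {
  "steps": [
    {"hand": 0, "travel": [0.008, 0, 0], "rotation": [0, 0, 0]},
    {"hand": 0, "travel": [0.008, 0, 0], "rotation": [0, 0, 0]}
  ]
}}

```text
time: 9.3
eef_pos: [0.6075, 0.0144, 0.1547]
tcp_rot: [0.7, -0.108, 0.111, -0.697]
contact_force: [-1.0, 0.1, -0.4]
opening: 0.001
```

Request:
{"api": "arm_command", "payload": {
  "steps": [
    {"hand": 0, "travel": [0.008, 0, 0], "rotation": [0, 0, 0]}
  ]
}}

```text
time: 9.43
eef_pos: [0.6082, 0.0142, 0.1545]
tcp_rot: [0.7, -0.109, 0.109, -0.698]
contact_force: [-7.4, 2.2, 3.7]
opening: 0.001
```

Request:
{"api": "arm_command", "payload": {
  "steps": [
    {"hand": 0, "travel": [0.008, 0, 0], "rotation": [0, 0, 0]}
  ]
}}

```text
time: 9.55
eef_pos: [0.6082, 0.0142, 0.1545]
tcp_rot: [0.7, -0.112, 0.106, -0.698]
contact_force: [-9.2, 2.0, 5.9]
opening: -0.004
```

The force jumped from 1 N to 9 N with no further travel, so the lid is against its stop. I'll back away and check.

Request:
{"api": "arm_command", "payload": {
  "steps": [
    {"hand": 0, "travel": [-0.03, 0, 0], "rotation": [0, 0, 0]},
    {"hand": 0, "travel": [-0.08, -0.02, 0], "rotation": [0, 0, 0]},
    {"hand": 0, "travel": [-0.1, -0.1, 0], "rotation": [0, 0, 0]},
    {"hand": 0, "travel": [-0.1, -0.1, 0], "rotation": [0, 0, 0]},
    {"hand": 0, "travel": [-0.05, -0.1, 0], "rotation": [0, 0, 0]},
    {"hand": 0, "travel": [0, 0, 0], "rotation": [0, 0, 0]},
    {"hand": 0, "travel": [0, 0, 0], "rotation": [0, 0, 0]}
  ]
}}

```text
time: 10.42
eef_pos: [0.5039, 0.048, 0.2534]
tcp_rot: [0.7, -0.108, 0.11, -0.698]
contact_force: [0.1, -0.7, -0.2]
opening: 0.005
```

```bash
python3 - <<'E'
from h import *
status()
lidfit('side','pics/s9.png');lidfit('scene','pics/sc9.png');lidfit('side')
E
```

```text
t 10.43 tcp [0.5039 0.048  0.2534] tip box mm [-31.8   0.3 253.4] F [ 0.1 -0.7 -0.2] open 0.0
rot units [0.005 0.001 0.005]
side n 448 theta pct [1.855 1.874 1.893] rmax 126.0
scene n 379 theta pct [1.869 1.885 1.903] rmax 127.0
side n 444 theta pct [1.855 1.874 1.893] rmax 126.0
```

View pics/s9.png

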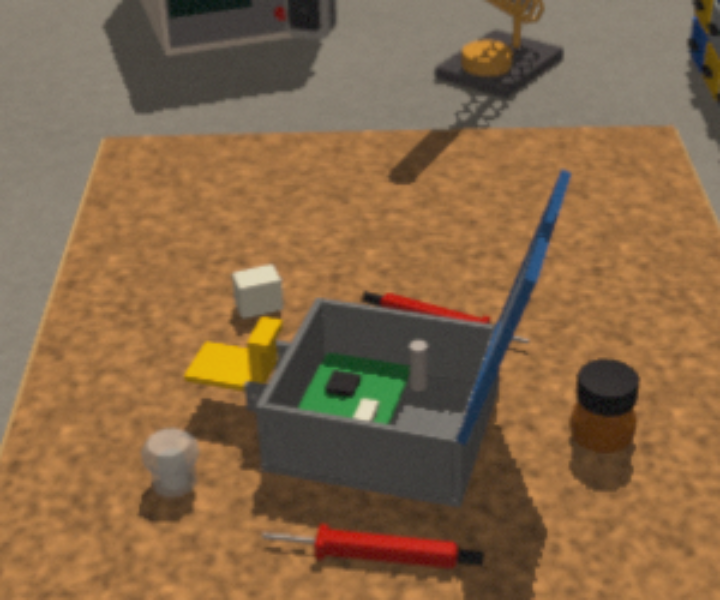

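View pics/sc9.png

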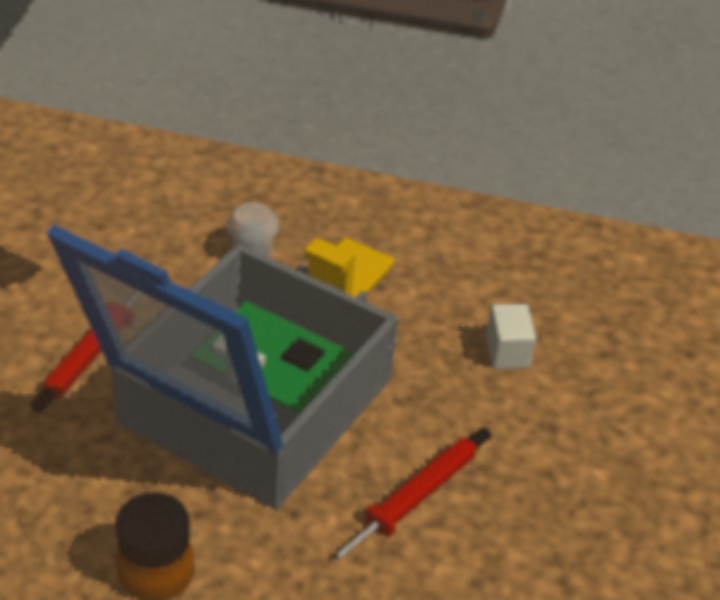

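The lid stands open at its stop, the arm is clear and the loose parts haven't moved.

```bash
python3 -c "
from plant import ctrl
print(ctrl.sign_off())"
```

```text
the job is handed in; nothing more can be done
None
```

The lid is open against its stop and the job is handed in, at about 10.6 s of the 38 s allowed. I pressed the yellow tab with the closed fingertips until the lid popped up to about 0.5 rad. Then I lifted off and pushed the lid along its arc by the tongue and frame.

**Final checks**
- **At the stop:** on the last push the force rose from 1 N to about 9–11 N with no further travel.
- **Lid stays open:** with the arm backed away, the side camera measured about 1.87 rad and the scene camera about 1.89 rad. The nominal value is 1.85, and my readings ran a few hundredths high earlier too. A second side picture 0.1 s later gave the same angle.
- **Loose parts:** the button, spacer, probes and jar look unmoved in the pictures. The tab has sprung back, and the arm is well clear with no contact force.

**Disagreement:** the closed fingertips sat about 12 mm behind the reported tool point, not 25 mm ahead as described. All three cameras agreed on this, so I used the measured offset, and the press and pushes fitted it.

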